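# Put the stamp away in the box with the folding lid stay

## Robot

A 7-joint arm with a two-finger parallel gripper is mounted at the origin on a cart in front of the work surface, level with it; the furniture and walls round the work are solid. World frame = base frame: x ahead of the robot, y to its left, z up, the work surface at z = 0. Lengths are in m, angles in rad, forces in N, time in s.
With the tool pointing down it reaches from about 0.425 to 0.875 m from the base axis. Payload 9.9 kg.
Tool frame: the origin (TCP) lies midway between the tips of the shut fingers; the grasp point (between the pads) lies 19 mm behind it; z points along the fingers, y is the line along which they close (so a half turn about z gives the same grasp; the last joint's range is limited). The gripper opens to 85 mm and grips with 20 to 120 N. Pads are 22 mm wide; open, the fingers measure 114 mm over their backs; the gripper's body (76 mm by 85 mm) begins 54 mm behind the grasp point. The pads swing forward as they close: fully open they stand 13 mm farther back than shut.
Start: joints at [-1.245, 0.576, 0.025, 1.437, -0.015, 1.129, -0.057], TCP at [0.269, 0.619, 0.231] pointing down, gripper open.
Joint ranges: [-2.76, 2.76], [-0.34, 2.15], [-1.52, 1.57], [0.19, 2.46], [-1.09, 4.23], [0.17, 1.99], [-2.82, 2.82]. Speed limits (rad/s): [2.22, 2.22, 3.01, 3.01, 3.14, 3.14, 3.14].

## Interface

Orientations are given as [roll, pitch, yaw] about the fixed x, y, z axes, in that order (R = Rz(yaw) Ry(pitch) Rx(roll)).
In Python, from cell import * gives the robot as it stands.
- The arm moves only by the tool send_rows, never from a script. Its argument "rows" is a list of rows, each a list of 3 entries, a list of its own where there are three numbers: the opening, from 0 (shut) to 1 (fully open), then the shift along the tool's x, y, z in mm, then the turn about the tool's z in degrees. A call has 1 to 20 rows; each row shifts and turns the commanded pose from where the row before left it, along the tool's axes as they then stand; what a row does not reach is not made up. A row lasts 1/10 s, in which the tool goes at most 50 mm and 8.59 degrees, less where a joint would pass 70% of its speed; a pose out of reach is approached as far as the arm can. A call with a gripper value outside its range is refused whole. The fingers move at their own pace and stop on an object; "squeeze" is the grip in N (left out, the last holds). Time passes only in rows, so rows that do not move let the fingers close. It gives the time, the measured TCP pose, the force, the opening and the grip force at its end, in the units of the state.
- state(): the state, without advancing time (a new reading comes with each control period).
- snapshot(name): name is "side" or "top"; returns the picture (480x640x3 uint8, red, green, blue); there is no depth.
- camera_params(name): a dict with "mtx" (3x3 intrinsics, pixels), "rvec" (rotation vector, rad) and "tvec" (3), from world to camera coordinates, as OpenCV has them. Camera axes: x right, y down, z forward; pixel columns grow to the right and rows downward; lengths in m; the calibration is good to about 2 mm. A picture is of the moment at which its call begins. camera_params takes no time and is no camera call.
- close_job(): hands the job in; it is judged then, once.
The state is a dict: "clock": time; "joints": joint angles; "qd": joint speeds; "tau": joint torques, N m; "ee_pos": TCP position; "ee_rot": TCP orientation; "wrist_force": force on the tool from outside, world axes, zero at the start; "ft_torque": the same for the moment, N m; "opening": finger opening in m; "grasp_force": force on a finger pad.
Only numpy, scipy, OpenCV 4.12 (cv2) and the standard library are available. Lean on these libraries where they do the work, as an engineer would, in place of code of your own. Each camera call takes 0.05 s, during which the arm holds its last target. There are 200 camera calls.

## Task

Raise the lid of the grey stamp box by its knob until you feel the folding stay come straight and catch, let go so that the stay holds it up, and set the brown stamp gently down on the floor of the box. Then press the stay's red knee barrel down and back so that the lid lifts slightly and the knee folds, and let the lid close fully over the stamp. Never strain the stay, and leave the other things on the desk where they are.

Things in the scene. Friction and masses are not known exactly. Their poses are not given: they have to be found in the camera images.
- stamp_box: grey steel box fixed to the desk, 160 x 240 x 100 mm (x, y, z of its own frame; +x away from the robot, toward the hinge), walls and floor 5 mm, under a blue lid. Origin: centre of its underside. A folding stay of two 85 mm bars runs inside the right wall (own y -115 to -68 mm); the rest of the floor is free.
- lid_hinge (a point): middle of the lid's hinge line on the far top rim, at box-frame (80, 0, 100) mm; the hinge line runs along the box's y. The stay's foot is screwed in a slot, 119 to 131 mm in front of this line and 21 to 39 mm below the rim.
- lid_knob (a point): centre of the black knob on the lid: an upright disc 23 mm in diameter, 18 mm thick along the box's y; pinched along y it can turn between the fingers as the lid swings. Lid shut: 140 mm in front of the hinge line, 28 mm above the rim, 21 mm above the top of the lid plate, which is 7 mm thick and reaches 20 mm further forward.
- lid (a joint): lid angle, rad: 0 shut, grows as raised. Spring-shut (0.15 Nm at 0, 0.5 Nm at 1.45, plus the 0.3 kg lid), damper 0.9 Nm per rad/s: let go, it sinks shut in about 3 to 5 s. The stay stops it at an unknown angle, 1.3 to 1.65; there the pull at the knob rises by about 2 N per mm. The sprung knee then goes over by itself and, eased off, the lid stays about 0.03 lower.
- knee (a point): centre of the red thumb barrel, 20 mm in diameter, 34 mm long along the box's y (own y about -86 mm), 22 mm in front of the stay's knee. In the box when shut; lid locked: 45 to 68 mm above the rim, the knee 11 mm over dead centre. It resists with 3 to 8 N and swings about the foot: push it some 25 to 30 mm back and down until it folds on by itself. Leaning the hand back clears the lid.
- stay_load (a joint): sprung buffer in the stay's upper bar, m: 0 unloaded, 0.001 per 5 N of pull, negative when squeezed; about -0.001 to -0.002 while it holds the lid up. Beyond +0.004 (about 12 N too much at the knob) or -0.004 (the locked lid pushed down, or the hand caught on it) the stay is strained.
- stamp: brown turned name stamp standing on the desk left of the box, 18 mm in diameter, 62 mm tall, 0.03 kg. Origin: centre of its underside, z along it.
- ink_pad: blue stamp pad tin, 79 x 117 x 15 mm, loose bystander; origin centre of its underside
- stapler: red and black stapler, 150 x 34 x 42 mm, loose bystander; origin centre of its underside
- mug: white mug, 92 x 127 x 95 mm, loose bystander; origin centre of its underside
- eraser: eraser in a sleeve, 23 x 55 x 13 mm, loose bystander; origin centre of its underside
- notebook: purple notebook, 210 x 152 x 14 mm, loose bystander; origin centre of its underside

How it is judged:
On the way, in this order (a step that is already met when the one before it is completed fails the run):
1. the lid is held up by its locked stay, nobody touching it (value of joint lid above 1.2 rad and velocity of joint lid between -0.03 and 0.03 rad/s and contact force between the fingers and lid below 0.1 N), for 0.4 s.
2. the stamp is set down in the box and let go, the lid still up (value of joint lid above 1.2 rad and x of stamp in the frame of stamp_box between -0.076 and 0.076 m and y of stamp in the frame of stamp_box between -0.116 and 0.116 m and z of stamp in the frame of stamp_box below 0.03 m and linear speed of stamp below 0.05 m/s and contact force between the fingers and stamp below 0.1 N), for 0.2 s.
At the end, for the whole second after the job is handed in: The lid is shut (within 0.03 rad) and still, and the stamp rests on the floor of the box inside its walls (value of joint lid below 0.03 rad and velocity of joint lid above -0.05 rad/s and x of stamp in the frame of stamp_box between -0.076 and 0.076 m and y of stamp in the frame of stamp_box between -0.116 and 0.116 m and z of stamp in the frame of stamp_box below 0.03 m and linear speed of stamp below 0.05 m/s); the robot touches nothing.
It fails at once if the stay is strained: over 20 N of pull or of squeeze in it (value of joint stay_load above 0.004 m or value of joint stay_load below -0.004 m).
It fails at once if the stamp is dropped or flung (over 1 m/s) (linear speed of stamp above 1 m/s).
It fails at once if a bystander is shifted by more than 30 mm (distance of any of ink_pad, stapler, mug, eraser, notebook from where it was at the start of the episode above 0.03 m).
It also fails if it takes over 72 s, if anything falls off the work surface, if the arm or the gripper's body presses on something with over 40 N, if the wrist force passes 120 N, or if a joint passes its speed limit or range.

## Working session

There is one attempt and no reset: what is moved stays moved. The work goes in short steps, Python scripts to look and compute and a tool call to move; the robot and the scene stay as the last step left them, time stands still between calls to the robot, and variables do not carry over. Pictures are saved under pics/ and viewed, at most 10 in all, crops included, and the job is handed in when it is done.

Besides the shell and the picture viewer there is one more tool, called as name(argument=value, ...), one argument or row to a line, values as JSON. send_rows: Moves the arm, as the interface text tells. Its arguments: {"type":"object","properties":{"rows":{"type":"array"},"squeeze":{"type":"number"}},"required":["rows"]}

```bash
mkdir -p pics; ls; python3 - <<'E'
from cell import *
import cv2
s=state(); print({k:s[k] for k in ('clock','ee_pos','ee_rot','opening','wrist_force')})
for n in('side','top'):
    cv2.imwrite(f'pics/{n}0.png',snapshot(n)[:,:,::-1]); print(camera_params(n))
E
```

```text
pics
{'clock': 0.0, 'ee_pos': array([0.26877261, 0.61870187, 0.2304723 ]), 'ee_rot': array([-3.14001004e+00,  9.58208583e-05,  2.73181542e+00]), 'opening': 0.08523223456747878, 'wrist_force': array([-0.21323291,  0.66491098, -0.74603785])}
{'mtx': array([[510.41653608,   0.        , 322.10545283],
       [  0.        , 510.41653608, 249.62539444],
       [  0.        ,   0.        ,   1.        ]]), 'rvec': array([ 0.00773365,  2.83372172, -1.33023412]), 'tvec': array([0.59790082, 0.00184867, 1.50071764])}
{'mtx': array([[617.13033899,   0.        , 319.78703702],
       [  0.        , 617.13033899, 247.20127154],
       [  0.        ,   0.        ,   1.        ]]), 'rvec': array([ 2.15660192, -2.19351414,  0.11830863]), 'tvec': array([0.1026083 , 0.61595876, 1.67996218])}
```

View pics/side0.png

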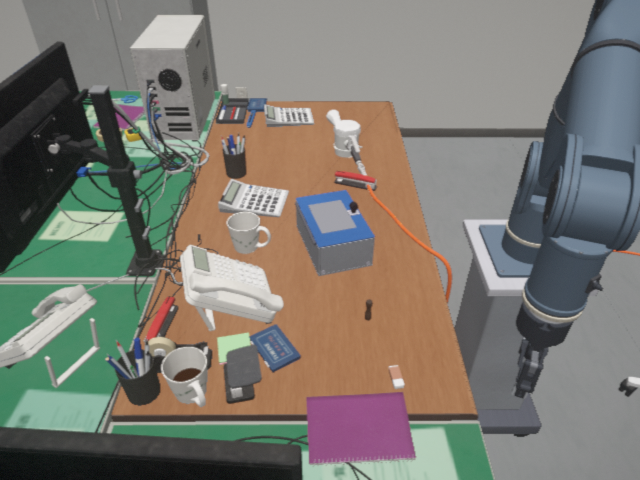

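View pics/top0.png

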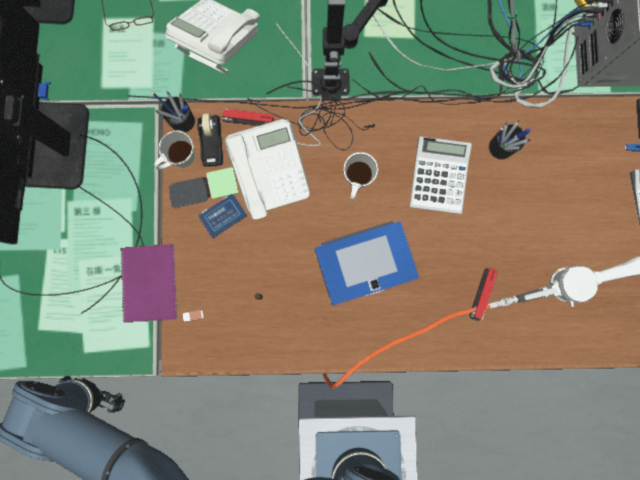

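The side view shows the box at about (335,230), its knob at (353,207) and the stamp at (368,310). In the top view the lid is centred near (366,262), with the knob at (375,285) and the stamp at (258,296).

```bash
cat > h.py <<'E'
from cell import *
import cv2, numpy as np
from scipy.spatial.transform import Rotation as Rn
def cam(n):
    c=camera_params(n); R=cv2.Rodrigues(c['rvec'])[0]; return c['mtx'],R,np.ravel(c['tvec'])
def ray(n,uv):
    K,R,t=cam(n); d=R.T@np.linalg.solve(K,[*uv,1.]); return -R.T@t, d/np.linalg.norm(d)
def plane(n,uv,z):
    o,d=ray(n,uv); return o+d*(z-o[2])/d[2]
def tri(a,b):
    (o1,d1),(o2,d2)=ray('side',a),ray('top',b)
    s=np.linalg.lstsq(np.c_[d1,-d2],o2-o1,rcond=None)[0]
    p,q=o1+s[0]*d1,o2+s[1]*d2; return (p+q)/2,np.linalg.norm(p-q)
def proj(n,p):
    K,R,t=cam(n); q=K@(R@np.asarray(p)+t); return q[:2]/q[2]
def blob(img,roi,lo,hi):
    x0,y0,x1,y1=roi; m=cv2.inRange(cv2.cvtColor(img[y0:y1,x0:x1],cv2.COLOR_RGB2HSV),lo,hi)
    cs=cv2.findContours(m,cv2.RETR_EXTERNAL,cv2.CHAIN_APPROX_NONE)[0]
    c=max(cs,key=cv2.contourArea); return c.reshape(-1,2)+[x0,y0]
def pose():
    s=state(); return s['ee_pos'],Rn.from_euler('xyz',s['ee_rot']).as_matrix(),s
E
python3 - <<'E'
from h import *
T=cv2.imread('pics/top0.png')[:,:,::-1]; S=cv2.imread('pics/side0.png')[:,:,::-1]
c=blob(T,(300,210,430,315),(100,120,60),(125,255,255))
r=cv2.minAreaRect(c.astype(np.float32)); b=cv2.boxPoints(r)
P=np.array([plane('top',p,.107) for p in b]); print(P.round(4)); 
print(np.linalg.norm(P-np.roll(P,1,0),axis=1),'centre',P.mean(0))
cs=blob(S,(285,180,385,255),(100,120,60),(125,255,255))
b2=cv2.boxPoints(cv2.minAreaRect(cs.astype(np.float32)))
ap=cv2.approxPolyDP(cs.reshape(-1,1,2).astype(np.int32),5,True).reshape(-1,2)
for p in ap: print('side lid',p,plane('side',p,.107).round(4))
def ext(n,c): print(n,c.min(0),c.max(0),c.mean(0))
kT=blob(T,(365,276,387,294),(0,0,0),(179,255,60)); kS=blob(S,(343,198,362,216),(0,0,0),(179,255,60))
sT=blob(T,(250,288,268,304),(0,0,0),(179,255,75)); sS=blob(S,(358,294,378,324),(0,0,0),(179,255,75))
for n,c in zip(('kT','kS','sT','sS'),(kT,kS,sT,sS)): ext(n,c)
print('knob',tri((kS.min(0)+kS.max(0))/2,(kT.min(0)+kT.max(0))/2))
print('stamp top', plane('top',(sT.min(0)+sT.max(0))/2,.06), plane('side',(sS[:,0].mean(),sS[:,1].max()-2),0.0),plane('side',(sS[:,0].mean(),sS[:,1].min()),0.062))
E
```

```text
[[ 0.6093  0.1074  0.107 ]
 [ 0.6779 -0.1216  0.107 ]
 [ 0.5255 -0.1646  0.107 ]
 [ 0.4584  0.0627  0.107 ]]
[0.15742564 0.23909061 0.15832211 0.23696231] centre [ 0.56777945 -0.02902027  0.107     ]
side lid [345 191] [ 0.5282 -0.1511  0.107 ]
side lid [297 199] [ 0.6719 -0.1077  0.107 ]
side lid [319 246] [0.608  0.1113 0.107 ]
side lid [373 236] [0.4624 0.0688 0.107 ]
side lid [360 215] [ 0.4911 -0.0275  0.107 ]
side lid [351 216] [ 0.5169 -0.0227  0.107 ]
side lid [356 228] [0.5061 0.0333 0.107 ]
side lid [320 233] [0.605  0.0558 0.107 ]
side lid [307 205] [ 0.642  -0.0768  0.107 ]
side lid [341 199] [ 0.5419 -0.1081  0.107 ]
side lid [349 208] [ 0.5206 -0.0619  0.107 ]
kT [372 281] [377 287] [374.5        283.94444444]
kS [350 203] [356 211] [353.2 207.1]
sT [258 295] [261 298] [260.  296.8]
sS [366 304] [370 319] [367.88235294 311.05882353]
knob (array([ 0.51008713, -0.04811058,  0.12013885]), np.float64(0.0006370468211166155))
stamp top [0.48366129 0.25745367 0.06      ] [4.84536407e-01 2.64176937e-01 1.11022302e-16] [0.48973889 0.27885211 0.062     ]
```

send_rows(
  rows=[
    [1,[0,0,0],8.25],
    [1,[0,0,0],8.25],
    [1,[0,0,0],8.25],
    [1,[0,0,0],8.25],
    [1,[0,0,0],8.25],
    [1,[0,0,0],8.25],
    [1,[0,0,0],8.25],
    [1,[0,0,0],8.25],
    [1,[0,0,0],8.25],
    [1,[0,0,0],8.25],
    [1,[0,0,0],8.25],
    [1,[0,0,0],8.25],
    [1,[0,0,0],8.25],
    [1,[0,0,0],8.25],
    [1,[0,0,0],8.25],
    [1,[0,0,0],8.25],
    [1,[0,0,0],8],
  ],
  squeeze=30,
)

```text
clock: 1.8
ee_pos: [0.2687, 0.619, 0.2308]
ee_rot: [3.141, 0.001, 0.283]
wrist_force: [0.3, 0.2, 0.2]
opening: 0.0854
grasp_force: 0.0
```

```bash
python3 - <<'E'
from h import *
p,R,s=pose(); print(p,s['ee_rot'],s['joints'])
print('to knob+60mm',R.T@(np.array([.5103,-.047,.18])-p)*1000)
T=cv2.imread('pics/top0.png'); S=cv2.imread('pics/side0.png')
a=cv2.resize(T[276:316,238:278],(400,400),interpolation=0); b=cv2.resize(S[290:330,348:388],(400,400),interpolation=0)
cv2.imwrite('pics/crop.png',np.hstack([a,b]))
for n,img,bx in(('top',T,(245,283,273,309)),('side',S,(355,295,382,325))):
    x0,y0,x1,y1=bx; g=img[y0:y1,x0:x1].astype(int).sum(2); med=np.median(g); ys,xs=np.where(g<med*.72); print(n,med,xs.min()+x0,xs.max()+x0,ys.min()+y0,ys.max()+y0)
E
```

```text
[0.26865053 0.6189735  0.23082741] [3.14095853e+00 6.09199049e-04 2.82626823e-01] [-1.60047099  0.66634756  0.69069595  1.4523621  -0.43958112  1.181607
 -2.13551746]
to knob+60mm [ 46.36710354 706.91045238  51.24745821]
top 355.0 255 262 294 299
side 376.0 365 372 300 320
```

View pics/crop.png

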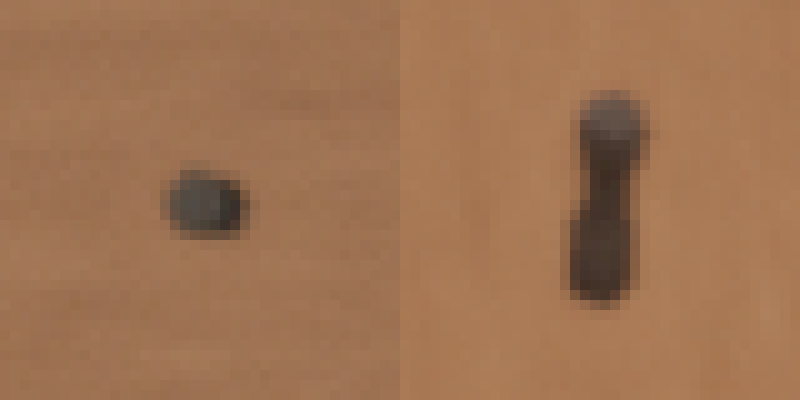

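The crop shows the stamp with a ball head at top (257.8,295.8) and side (368.8,302.3), a thin neck, and its foot near side (367.5,319).

send_rows(
  rows=[
    [1,[3,40,0],0],
    [1,[3,40,0],0],
    [1,[3,40,0],0],
    [1,[3,40,0],0],
    [1,[3,40,0],0],
    [1,[3,40,0],0],
    [1,[3,40,0],0],
    [1,[3,40,0],0],
    [1,[3,40,0],0],
    [1,[3,40,0],0],
    [1,[3,40,0],0],
    [1,[3,40,0],0],
    [1,[3,40,0],0],
    [1,[3,40,0],0],
    [0.8,[3,40,0],0],
    [0.7,[1,40,0],0],
    [0.6,[0,40,10],-0.4],
    [0.6,[0,20,20],0],
    [0.6,[0,0,20],0],
    [0.6,[0,0,0],0],
  ],
)

```text
clock: 3.8
ee_pos: [0.5107, -0.0393, 0.1792]
ee_rot: [-3.141, 0.004, 0.294]
wrist_force: [0.1, 0.5, -0.0]
opening: 0.0514
grasp_force: 0.0
```

```bash
python3 - <<'E'
from h import *
p,R,s=pose(); print(p,s['ee_rot'],s['joints'],s['opening'],s['wrist_force'])
print('to knob',R.T@(np.array([.5103,-.047,.128])-p)*1000)
print('stamp head',plane('top',(257.8,295.8),.053),tri((368.8,302.3),(257.8,295.8)),plane('side',(368.8,302.3),.053))
print('foot',plane('side',(367.5,318),0.002))
for n in ('side','top'): cv2.imwrite(f'pics/{n}1.png',snapshot(n)[:,:,::-1])
a=cv2.imread('pics/side1.png')[165:265,290:410]; b=cv2.imread('pics/top1.png')[220:320,310:430]
cv2.imwrite('pics/c1.png',np.hstack([cv2.resize(i,(400,333)) for i in(a,b)]))
E
```

```text
[ 0.5107065  -0.03928157  0.17922697] [-3.14050116  0.00419239  0.29368927] [-0.48195042  0.48079956  0.69329087  1.94491067 -0.39938858  0.86031485
 -0.85420065] 0.05140051003236824 [ 0.11214194  0.45222939 -0.01316766]
to knob [-2.40868513  7.32619245 51.2295479 ]
stamp head [0.48577867 0.26265902 0.053     ] (array([0.48567177, 0.26281553, 0.05151681]), np.float64(0.00028272963967608)) [0.48574666 0.26429062 0.053     ]
foot [0.48604299 0.26942813 0.002     ]
```

View pics/c1.png

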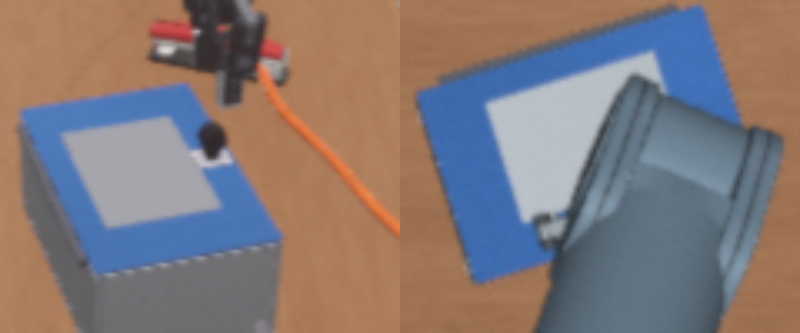

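The fingers hang above the knob, which sits at side px (353.6,206.4), so the estimates agree. Next I descend and pinch it.

send_rows(
  rows=[
    [0.6,[-1,4,15],0],
    [0.6,[-1,3,20],0],
    [0.5,[0,0,20],0],
    [0.5,[0,0,12],0],
    [0.4,[0,0,0],0],
    [0.3,[0,0,0],0],
    [0.1,[0,0,0],0],
    [0.1,[0,0,0],0],
    [0.1,[0,0,0],0],
    [0.1,[0,0,0],0],
    [0.1,[0,0,0],0],
  ],
  squeeze=30,
)

```text
clock: 5.0
ee_pos: [0.5126, -0.045, 0.1151]
ee_rot: [-3.14, -0.001, 0.296]
wrist_force: [-1.6, 4.9, 4.1]
opening: 0.0173
grasp_force: 32.9
```

```bash
python3 - <<'E'
from h import *
p,R,s=pose(); print(p,s['ee_rot'],s['opening'],s['grasp_force'],s['wrist_force'])
# arc rows
th=np.linspace(0,1.25,26); c,sn=np.cos(th),np.sin(th)
d=np.diff(np.c_[-140*c+28*sn,-(140*sn+28*c)],axis=0); print(d.round(1).tolist())
E
```

```text
[ 0.51255084 -0.04501912  0.11510852] [-3.14018315e+00 -1.12995701e-03  2.95861099e-01] 0.017273805526910567 32.93371796607971 [-1.56567715  4.88202026  4.1362439 ]
[[1.6, -7.0], [1.9, -6.9], [2.3, -6.8], [2.6, -6.6], [2.9, -6.5], [3.2, -6.4], [3.6, -6.2], [3.9, -6.0], [4.2, -5.8], [4.4, -5.6], [4.7, -5.4], [5.0, -5.1], [5.2, -4.9], [5.5, -4.6], [5.7, -4.3], [5.9, -4.0], [6.1, -3.7], [6.3, -3.4], [6.4, -3.1], [6.6, -2.8], [6.7, -2.4], [6.8, -2.1], [6.9, -1.8], [7.0, -1.4], [7.1, -1.1]]
```

send_rows(
  rows=[
    [0,[1,-4,-5],0],
    [0,[2,0,-7],0],
    [0,[2,0,-7],0],
    [0,[2.5,0,-7],0],
    [0,[2.5,0,-6.5],0],
    [0,[3,0,-6.5],0],
    [0,[3,0,-6.4],0],
    [0,[3.5,0,-6.2],0],
    [0,[4,0,-6],0],
    [0,[4,0,-6],0],
    [0,[4.5,0,-5.6],0],
    [0,[4.7,0,-5.4],0],
    [0,[5,0,-5],0],
    [0,[5.2,0,-5],0],
    [0,[5.5,0,-4.6],0],
    [0,[5.7,0,-4.3],0],
    [0,[6,0,-4],0],
    [0,[6,0,-3.7],0],
    [0,[6.3,0,-3.4],0],
    [0,[6.4,0,-3],0],
  ],
  squeeze=40,
)

```text
clock: 7.0
ee_pos: [0.5894, -0.0222, 0.2216]
ee_rot: [3.137, 0.003, 0.292]
wrist_force: [0.9, -11.8, -13.7]
opening: 0.0171
grasp_force: 39.3
```

```bash
cat >> h.py <<'E'
yaw=.2905; BX=np.array([np.cos(yaw),np.sin(yaw),0]); BY=np.array([-np.sin(yaw),np.cos(yaw),0])
C=np.array([.5678,-.028,0])
def tobox(p): q=np.asarray(p)-C; return np.array([q@BX,q@BY,q[2]])*1000
def tow(b): b=np.asarray(b)/1000; return C+b[0]*BX+b[1]*BY+np.array([0,0,b[2]])
def rep():
    p,R,s=pose(); b=tobox(p); print('box tcp',b.round(1),'yaw',s['ee_rot'][2].round(4),'F box',np.round([s['wrist_force']@BX,s['wrist_force']@BY,s['wrist_force'][2]],2),'open',s['opening'],'grip',s['grasp_force'],s['clock']); return b
E
python3 - <<'E'
from h import *
b=rep(); k=b+[0,0,13]; print('from hinge',k-[80,0,100],np.hypot(*(k-[80,0,100])[[0,2]]),'th',np.arctan2(k[2]-100,80-k[0])-np.arctan2(28,140))
cv2.imwrite('pics/s2.png',cv2.resize(snapshot('side')[120:280,270:430,::-1],(600,600)))
E
```

```text
box tcp [ 22.4  -0.7 221.6] yaw 0.2918 F box [ -2.47 -11.56 -13.73] open 0.017134510906139246 grip 39.29471433162689 7.0
from hinge [-57.6263432   -0.65682699 134.58369193] 146.40206817322468 th 0.9688378460729706
```

View pics/s2.png

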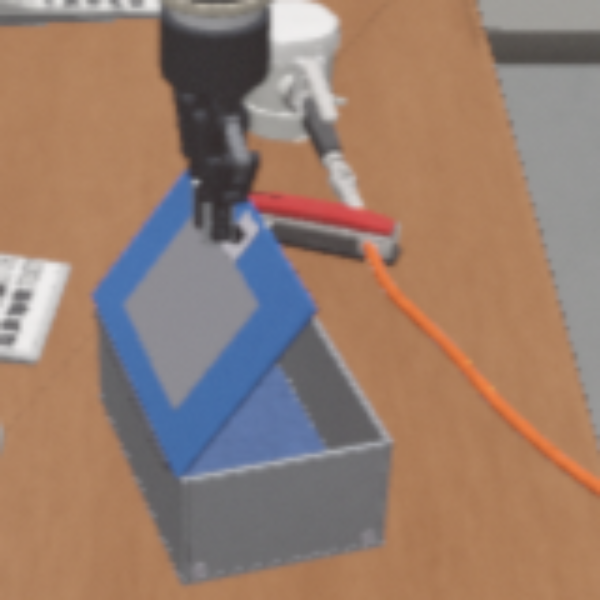

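The side view shows the lid about 55° up with the knob held. The forces say I am about 3 mm too far out radially and about 2.5 mm off sideways, so I correct both.

send_rows(
  rows=[
    [0,[2,1.4,1.5],0],
    [0,[2,1.4,1.5],0],
    [0,[3.3,0,-1.5],0],
    [0,[3.3,0,-1.4],0],
    [0,[3.4,0,-1.3],0],
    [0,[3.4,0,-1.2],0],
    [0,[0,0,0],0],
  ],
)

```text
clock: 7.75
ee_pos: [0.6063, -0.0174, 0.2264]
ee_rot: [3.141, 0.002, 0.294]
wrist_force: [-11.5, -1.2, 16.1]
opening: 0.0173
grasp_force: 42.9
```

```bash
cat >> h.py <<'E'
def feel(h=(82.2,87.1)):
    b=rep(); r=np.array([b[0]-h[0],b[2]-h[1]]); R=np.hypot(*r); u=r/R; t=np.array([u[1],-u[0]])
    s=state(); f=np.array([s['wrist_force']@BX,s['wrist_force'][2]])
    print('radius',R.round(1),'th',(np.arctan2(r[1],-r[0])-np.arctan2(28,140)).round(3),'Frad',(f@u).round(1),'Ftan',(f@t).round(1),'tan dir tool xz per mm',t[0].round(3),-t[1].round(3),'out',u[0].round(3),-u[1].round(3))
E
python3 -c "
from h import *
feel()"
```

```text
box tcp [ 39.9  -0.9 226.4] yaw 0.2938 F box [-11.37   2.19  16.09] open 0.017271273344906787 grip 42.89555311203003 7.75
radius 145.6 th 1.079 Frad 18.7 Ftan -6.2 tan dir tool xz per mm 0.957 -0.29 out -0.29 -0.957
```

send_rows(
  rows=[
    [0,[0,0.2,-1.8],0],
    [0,[3,0,-0.8],0],
    [0,[3,0,-0.75],0],
    [0,[0,0,0],0],
    [0,[0,0,0],0],
  ],
)

```text
clock: 8.25
ee_pos: [0.6127, -0.0155, 0.2282]
ee_rot: [3.141, 0.002, 0.294]
wrist_force: [-4.5, -1.7, 1.2]
opening: 0.0168
grasp_force: 40.9
```

```bash
python3 -c "
from h import *
feel()"
```

```text
box tcp [ 46.6  -0.8 228.2] yaw 0.2941 F box [-4.83 -0.29  1.21] open 0.016823478393504565 grip 40.928000807762146 8.25
radius 145.5 th 1.126 Frad 2.4 Ftan -4.4 tan dir tool xz per mm 0.97 -0.245 out -0.245 -0.97
```

send_rows(
  rows=[
    [0,[2.9,0,-0.7],0],
    [0,[2.9,0,-0.63],0],
    [0,[2.95,0,-0.57],0],
    [0,[2.95,0,-0.5],0],
    [0,[3,0,-0.45],0],
    [0,[0,0,0],0],
    [0,[0,0,0],0],
  ],
)

```text
clock: 8.95
ee_pos: [0.6268, -0.0113, 0.2309]
ee_rot: [3.14, 0.002, 0.294]
wrist_force: [-4.9, -3.5, -0.4]
opening: 0.0173
grasp_force: 40.0
```

```bash
python3 -c "
from h import *
feel()"
```

```text
box tcp [ 61.3  -0.9 230.9] yaw 0.2941 F box [-5.72 -1.97 -0.44] open 0.01728559698084211 grip 39.95580196380615 8.95
radius 145.3 th 1.229 Frad 0.4 Ftan -5.7 tan dir tool xz per mm 0.99 -0.144 out -0.144 -0.99
```

send_rows(
  rows=[
    [0,[2,0,-0.27],0],
    [0,[2,0,-0.25],0],
    [0,[2,0,-0.22],0],
    [0,[0,0,0],0],
  ],
)

```text
clock: 9.35
ee_pos: [0.6327, -0.0096, 0.2316]
ee_rot: [3.14, 0.002, 0.294]
wrist_force: [-3.9, -3.9, 0.3]
opening: 0.017
grasp_force: 39.5
```

send_rows(
  rows=[
    [0,[1,0,-0.1],0],
    [0,[1,0,-0.1],0],
    [0,[1,0,-0.1],0],
    [0,[0,0,0],0],
  ],
)

```text
clock: 9.75
ee_pos: [0.6355, -0.0088, 0.2319]
ee_rot: [3.14, 0.002, 0.294]
wrist_force: [-2.6, -5.3, -0.6]
opening: 0.0168
grasp_force: 39.3
```

```bash
python3 -c "
from h import *
feel()"
```

```text
box tcp [ 70.4  -1.  231.9] yaw 0.294 F box [-3.97 -4.3  -0.56] open 0.01682931441914053 grip 39.299917817115784 9.75
radius 145.3 th 1.292 Frad -0.2 Ftan -4.0 tan dir tool xz per mm 0.997 -0.081 out -0.081 -0.997
```

send_rows(
  rows=[
    [0,[1,0.8,-0.08],0],
    [0,[1,0,-0.07],0],
    [0,[1,0,-0.06],0],
    [0,[0,0,0],0],
  ],
)

```text
clock: 10.15
ee_pos: [0.6387, -0.0079, 0.2321]
ee_rot: [3.141, 0.002, 0.295]
wrist_force: [-3.8, -1.2, 0.8]
opening: 0.0169
grasp_force: 39.4
```

send_rows(
  rows=[
    [0,[1,0,-0.06],0],
    [0,[1,0,-0.05],0],
    [0,[1,0,-0.04],0],
    [0,[0,0,0],0],
  ],
)

```text
clock: 10.55
ee_pos: [0.6419, -0.0069, 0.2323]
ee_rot: [3.141, 0.001, 0.295]
wrist_force: [-5.0, -2.1, 2.1]
opening: 0.017
grasp_force: 39.3
```

```bash
python3 -c "
from h import *
feel()"
```

```text
box tcp [ 77.1  -1.  232.3] yaw 0.2948 F box [-5.41 -0.53  2.08] open 0.016950234852297536 grip 39.34080719947815 10.55
radius 145.2 th 1.338 Frad 2.3 Ftan -5.3 tan dir tool xz per mm 0.999 -0.035 out -0.035 -0.999
```

send_rows(
  rows=[
    [0,[1,0,-0.2],0],
    [0,[1,0,-0.02],0],
    [0,[1,0,-0.02],0],
    [0,[0,0,0],0],
  ],
)

```text
clock: 10.95
ee_pos: [0.645, -0.006, 0.2323]
ee_rot: [3.141, 0.0, 0.295]
wrist_force: [-4.7, -2.9, 1.8]
opening: 0.0162
grasp_force: 39.3
```

send_rows(
  rows=[
    [0,[1,0,-0.02],0],
    [0,[1,0,0],0],
    [0,[0,0,0],0],
  ],
)

```text
clock: 11.25
ee_pos: [0.6471, -0.0054, 0.2324]
ee_rot: [3.141, 0.0, 0.295]
wrist_force: [-4.2, -3.2, 2.4]
opening: 0.0168
grasp_force: 39.3
```

```bash
python3 -c "
from h import *
feel()"
```

```text
box tcp [ 82.4  -1.  232.4] yaw 0.295 F box [-4.98 -1.86  2.41] open 0.01682980797054296 grip 39.348299503326416 11.25
radius 145.3 th 1.375 Frad 2.4 Ftan -5.0 tan dir tool xz per mm 1.0 0.002 out 0.002 -1.0
```

send_rows(
  rows=[
    [0,[1,0.2,-0.1],0],
    [0,[1,0,0],0],
    [0,[1,0,0],0],
    [0,[0,0,0],0],
  ],
)

```text
clock: 11.65
ee_pos: [0.6502, -0.0044, 0.2324]
ee_rot: [3.141, -0.0, 0.295]
wrist_force: [-3.3, -3.5, 1.7]
opening: 0.0169
grasp_force: 39.3
```

send_rows(
  rows=[
    [0,[1,0,0],0],
    [0,[1,0,0.02],0],
    [0,[0,0,0],0],
  ],
)

```text
clock: 11.95
ee_pos: [0.6521, -0.0039, 0.2323]
ee_rot: [3.141, -0.0, 0.295]
wrist_force: [-2.8, -4.0, 2.1]
opening: 0.0168
grasp_force: 39.3
```

send_rows(
  rows=[
    [0,[1,0,0.03],0],
    [0,[1,0,0.05],0],
    [0,[0,0,0],0],
  ],
)

```text
clock: 12.25
ee_pos: [0.6541, -0.0033, 0.2322]
ee_rot: [3.141, -0.0, 0.295]
wrist_force: [-2.8, -3.7, 1.5]
opening: 0.0167
grasp_force: 39.4
```

```bash
python3 -c "
from h import *
feel()"
```

```text
box tcp [ 89.7  -1.  232.2] yaw 0.2952 F box [-3.71 -2.77  1.5 ] open 0.01672125652112055 grip 39.35343146324158 12.25
radius 145.3 th 1.425 Frad 1.3 Ftan -3.8 tan dir tool xz per mm 0.999 0.052 out 0.052 -0.999
```

send_rows(
  rows=[
    [0,[1,0.5,0.05],0],
    [0,[1,0,0.06],0],
    [0,[0,0,0],0],
  ],
)

```text
clock: 12.55
ee_pos: [0.6563, -0.0026, 0.2321]
ee_rot: [-3.142, -0.001, 0.296]
wrist_force: [-1.9, -1.3, 0.8]
opening: 0.017
grasp_force: 39.2
```

send_rows(
  rows=[
    [0,[1,0,0.06],0],
    [0,[1,0,0.07],0],
    [0,[0,0,0],0],
  ],
)

```text
clock: 12.85
ee_pos: [0.6577, -0.0022, 0.232]
ee_rot: [-3.141, 0.0, 0.295]
wrist_force: [-4.5, -0.4, 3.9]
opening: 0.0169
grasp_force: 39.5
```

send_rows(
  rows=[
    [0,[1,0,0.08],0],
    [0,[1,0,0.08],0],
    [0,[0,0,0],0],
  ],
)

```text
clock: 13.15
ee_pos: [0.6591, -0.0019, 0.2319]
ee_rot: [-3.141, 0.001, 0.295]
wrist_force: [-7.3, -1.3, 5.9]
opening: 0.0166
grasp_force: 39.7
```

```bash
python3 -c "
from h import *
feel()"
```

```text
box tcp [ 95.   -1.1 231.9] yaw 0.2952 F box [-7.33  0.83  5.89] open 0.016641391921013684 grip 39.71906661987305 13.15
radius 145.3 th 1.461 Frad 5.2 Ftan -7.8 tan dir tool xz per mm 0.996 0.088 out 0.088 -0.996
```

send_rows(
  rows=[
    [0,[1,0,-0.1],0],
    [0,[0,0,0],0],
    [0,[0,0,0],0],
    [0,[0,0,0],0],
  ],
)

```text
clock: 13.55
ee_pos: [0.6598, -0.0016, 0.2318]
ee_rot: [-3.141, 0.002, 0.295]
wrist_force: [-6.8, -2.5, 4.8]
opening: 0.0168
grasp_force: 39.3
```

```bash
python3 -c "
from h import *
feel()
for n in ('side','top'): cv2.imwrite(f'pics/{n}3.png',snapshot(n)[:,:,::-1])
a=cv2.imread('pics/side3.png')[110:270,270:430]; b=cv2.imread('pics/top3.png')[210:330,310:430]
cv2.imwrite('pics/c3.png',np.hstack([cv2.resize(i,(400,400)) for i in(a,b)]))"
```

```text
box tcp [ 95.7  -1.1 231.8] yaw 0.295 F box [-7.2  -0.45  4.85] open 0.01680706092400378 grip 39.34840142726898 13.55
radius 145.3 th 1.466 Frad 4.2 Ftan -7.6 tan dir tool xz per mm 0.996 0.093 out 0.093 -0.996
```

View pics/c3.png

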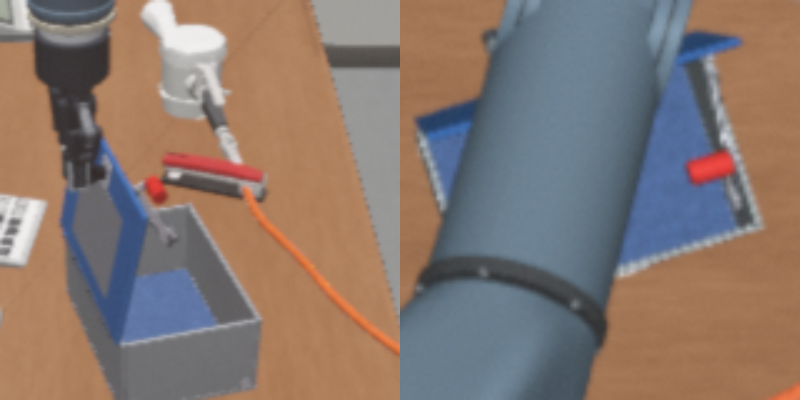

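The lid is up. The red barrel is at about side px (332,185) and top px (403,260).

```bash
cat >> h.py <<'E'
def barrel(T,S,rT=(380,235,430,290),rS=(318,165,345,200)):
    f=lambda c:(c.min(0)+c.max(0))/2
    a=cv2.bitwise_or
    cT=blob(T,rT,(0,150,60),(6,255,255)); cS=blob(S,rS,(0,150,60),(6,255,255))
    p,e=tri(f(cS),f(cT)); print('barrel px',f(cS),f(cT),'gap',e.round(4),'box',tobox(p).round(1)); return p
E
python3 -c "
from h import *
barrel(cv2.imread('pics/top3.png')[:,:,::-1],cv2.imread('pics/side3.png')[:,:,::-1])"
```

```text
barrel px [332.  185.5] [403. 259.] gap 0.0029 box [-23.9 -89.5 146.1]
```

send_rows(
  rows=[
    [0,[-1,0,0],0],
    [0,[-1,0,0],0],
    [0,[-1,0,0],0],
    [0,[0,0,0],0],
    [0,[0,0,0],0],
  ],
)

```text
clock: 14.15
ee_pos: [0.6579, -0.0022, 0.2319]
ee_rot: [-3.141, -0.0, 0.295]
wrist_force: [-4.1, -1.0, 4.3]
opening: 0.0172
grasp_force: 39.2
```

```bash
python3 -c "
from h import *
feel()
barrel(snapshot('top'),snapshot('side'))"
```

```text
box tcp [ 93.7  -1.1 231.9] yaw 0.2954 F box [-4.19  0.17  4.28] open 0.017194270749880454 grip 39.20967757701874 14.15
radius 145.3 th 1.453 Frad 3.9 Ftan -4.5 tan dir tool xz per mm 0.997 0.079 out 0.079 -0.997
barrel px [332.5 185. ] [403. 260.] gap 0.0016 box [-25.9 -88.7 147.9]
```

send_rows(
  rows=[
    [0,[-1,0,0],0],
    [0,[-1,0,0],0],
    [0,[0,0,0],0],
    [0,[0,0,0],0],
  ],
)

```text
clock: 14.65
ee_pos: [0.6562, -0.0027, 0.232]
ee_rot: [-3.142, -0.001, 0.296]
wrist_force: [-1.5, 0.5, 4.1]
opening: 0.0171
grasp_force: 39.1
```

```bash
python3 -c "
from h import *
feel()
barrel(snapshot('top'),snapshot('side'))"
```

```text
box tcp [ 92.   -1.1 232. ] yaw 0.2957 F box [-1.25  0.9   4.1 ] open 0.01705207485745074 grip 39.134400486946106 14.65
radius 145.2 th 1.441 Frad 4.0 Ftan -1.5 tan dir tool xz per mm 0.998 0.067 out 0.067 -0.998
barrel px [332.5 185. ] [403. 260.] gap 0.0016 box [-25.9 -88.7 147.9]
```

send_rows(
  rows=[
    [0,[-1,0,-0.4],0],
    [0,[0,0,0],0],
    [0.3,[0,0,0],0],
    [0.4,[0,0,0],0],
    [0.5,[0,0,0],0],
    [0.5,[0,0,-3],0],
    [0.5,[0,0,-15],0],
    [0.5,[0,0,-25],0],
    [0.5,[0,0,-30],0],
    [0.5,[0,0,-10],0],
  ],
)

```text
clock: 15.75
ee_pos: [0.6559, -0.004, 0.3186]
ee_rot: [3.14, -0.004, 0.295]
wrist_force: [-0.2, 0.1, 1.2]
opening: 0.0427
grasp_force: 0.0
```

```bash
python3 -c "
from h import *
feel()
T,S=snapshot('top'),snapshot('side'); barrel(T,S); cv2.imwrite('pics/s4.png',S[:,:,::-1]); cv2.imwrite('pics/t4.png',T[:,:,::-1])
a=S[110:270,270:430,::-1]; b=T[210:330,310:430,::-1]
cv2.imwrite('pics/c4.png',np.hstack([cv2.resize(i,(400,400)) for i in(a,b)]))
p,R,s=pose(); print('to stamp (head) tool mm',R.T@(np.array([.4857,.2627,.053])-p)*1000)"
```

```text
box tcp [ 91.3  -2.2 318.6] yaw 0.295 F box [-0.18  0.18  1.15] open 0.042745325131342445 grip 0.0 15.75
radius 231.7 th 1.412 Frad 1.1 Ftan -0.2 tan dir tool xz per mm 0.999 0.039 out 0.039 -0.999
barrel px [332.5 185. ] [403. 260.] gap 0.0016 box [-25.9 -88.7 147.9]
to stamp (head) tool mm [ -85.76577428 -304.51589974  263.43118724]
```

View pics/c4.png

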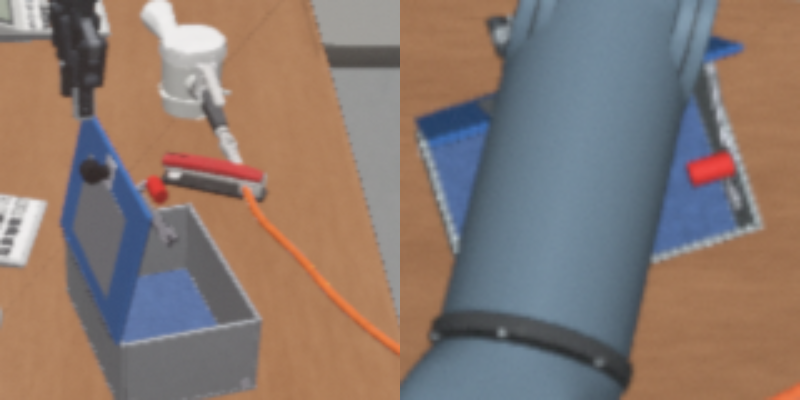

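The stay holds the lid up, with nothing touching it. Next is the stamp.

send_rows(
  rows=[
    [0.5,[-10,-38,0],0],
    [0.5,[-10,-38,0],0],
    [0.5,[-10,-38,10],0],
    [0.5,[-10,-38,20],0],
    [0.5,[-11,-38,30],0],
    [0.5,[-11,-38,30],0],
    [0.5,[-12,-38,30],0],
    [0.5,[-12,-38,30],0],
    [0.5,[0,0,30],0],
    [0.5,[0,0,20],0],
    [0.5,[0,0,0],0],
  ],
)

```text
clock: 16.95
ee_pos: [0.4816, 0.2618, 0.112]
ee_rot: [3.14, 0.006, 0.296]
wrist_force: [0.1, -0.6, 0.6]
opening: 0.0427
grasp_force: 0.0
```

```bash
python3 -c "
from h import *
p,R,s=pose(); print(p,s['ee_rot'],'to stamp tool mm',R.T@(np.array([.4857,.2635,.004])-p)*1000)
T,S=snapshot('top'),snapshot('side')
cv2.imwrite('pics/c5.png',np.hstack([cv2.resize(i[:,:,::-1],(400,400)) for i in (S[250:350,320:420],T[250:330,210:290])]))"
```

```text
[0.48160579 0.26184698 0.11200294] [3.13959375 0.0059969  0.29597586] to stamp tool mm [  5.04592598  -0.60280272 107.97363366]
```

View pics/c5.png

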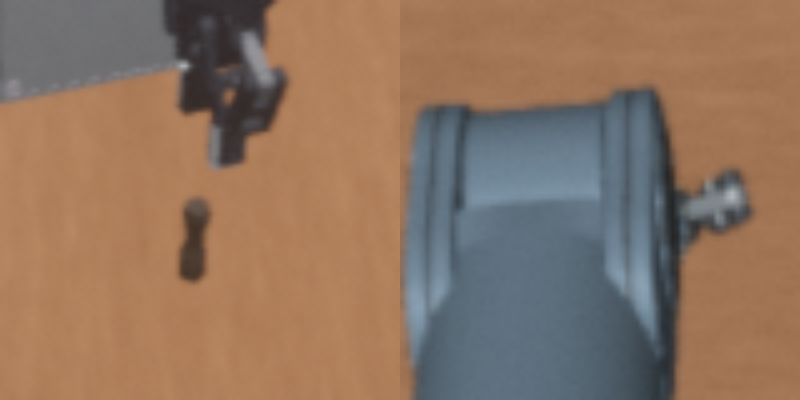

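The stamp stands just below the hand at crop px (195,212), and the 5 mm x correction fits.

send_rows(
  rows=[
    [0.5,[5,-0.6,10],0],
    [0.5,[0,0,25],0],
    [0.5,[0,0,25],0],
    [0.5,[0,0,25],0],
    [0.5,[0,0,15],0],
    [0.5,[0,0,8],0],
    [0.4,[0,0,0],0],
    [0.3,[0,0,0],0],
    [0.2,[0,0,0],0],
    [0,[0,0,0],0],
    [0,[0,0,0],0],
    [0,[0,0,0],0],
  ],
  squeeze=25,
)

```text
clock: 18.25
ee_pos: [0.4895, 0.2648, 0.0082]
ee_rot: [-3.141, -0.002, 0.295]
wrist_force: [-0.1, 0.2, 6.5]
opening: 0.0167
grasp_force: 24.4
```

```bash
python3 -c "
from h import *
p,R,s=pose(); print(p,s['opening'],s['grasp_force'],s['wrist_force'])
print('to place above',R.T@(tow([-15,40,150])-p)*1000)"
```

```text
[0.48949753 0.26480377 0.00818144] 0.016736264990839043 24.42707508802414 [-0.06308838  0.19114109  6.52707181]
to place above [ -24.84145189  262.79277768 -141.96470679]
```

send_rows(
  rows=[
    [0,[0,0,-5],0],
    [0,[0,0,-15],0],
    [0,[0,0,-25],0],
    [0,[0,0,-30],0],
    [0,[0,0,-35],0],
    [0,[0,0,-35],0],
    [0,[-3,15,-13],0],
    [0,[-3,30,0],0],
    [0,[-3,35,0],0],
    [0,[-3,35,0],0],
    [0,[-3,35,0],0],
    [0,[-3,35,0],0],
    [0,[-3,35,0],0],
    [0,[-3,28,0],0],
    [0,[-1,15,0],0],
    [0,[0,0,0],0],
  ],
)

```text
clock: 19.85
ee_pos: [0.541, 0.0023, 0.1653]
ee_rot: [3.14, 0.0, 0.291]
wrist_force: [0.0, 0.4, 0.0]
opening: 0.0169
grasp_force: 24.4
```

```bash
python3 -c "
from h import *
rep(); T,S=snapshot('top'),snapshot('side')
barrel(T,S)
cv2.imwrite('pics/c6.png',np.hstack([cv2.resize(i[:,:,::-1],(400,400)) for i in (S[110:270,270:430],T[210:330,310:430])]))"
```

```text
box tcp [-17.   36.7 165.3] yaw 0.2907 F box [0.14 0.41 0.  ] open 0.016904975423059836 grip 24.438788294792175 19.85
barrel px [332.5 185. ] [403.5 260. ] gap 0.0017 box [-26.3 -90.  147. ]
```

View pics/c6.png

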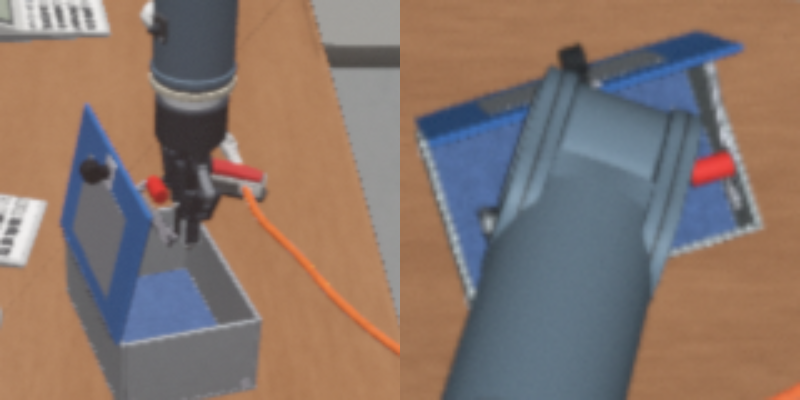

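The stamp is held over the left half of the box. I lower it.

send_rows(
  rows=[
    [0,[-3,-3,5],0],
    [0,[0,0,15],0],
    [0,[0,0,20],0],
    [0,[0,0,25],0],
    [0,[0,0,25],0],
    [0,[0,0,20],0],
    [0,[0,0,15],0],
    [0,[0,0,10],0],
    [0,[0,0,0],0],
  ],
)

```text
clock: 20.85
ee_pos: [0.5366, 0.0086, 0.029]
ee_rot: [-3.141, 0.002, 0.297]
wrist_force: [-0.5, 0.3, -0.1]
opening: 0.0166
grasp_force: 24.4
```

send_rows(
  rows=[
    [0,[0,0,5],0],
    [0,[0,0,4],0],
    [0,[0,0,3],0],
    [0,[0,0,2],0],
    [0,[0,0,1],0],
    [0,[0,0,0],0],
  ],
)

```text
clock: 21.45
ee_pos: [0.5377, 0.0076, 0.0152]
ee_rot: [3.142, 0.0, 0.295]
wrist_force: [0.5, 0.3, -0.6]
opening: 0.017
grasp_force: 24.4
```

send_rows(
  rows=[
    [0,[0,0,1],0],
    [0,[0,0,1],0],
    [0,[0,0,1],0],
    [0,[0,0,0],0],
    [0,[0,0,0],0],
  ],
)

```text
clock: 21.95
ee_pos: [0.5378, 0.0076, 0.0131]
ee_rot: [-3.141, -0.001, 0.295]
wrist_force: [-2.4, 0.4, 12.4]
opening: 0.017
grasp_force: 25.7
```

Contact with the floor. I back off slightly, release and rise.

send_rows(
  rows=[
    [0,[0,0,-1],0],
    [0.22,[0,0,0],0],
    [0.3,[0,0,0],0],
    [0.4,[0,0,0],0],
    [0.5,[0,0,0],0],
    [0.5,[0,0,0],0],
    [0.5,[0,0,-5],0],
    [0.5,[0,0,-20],0],
    [0.5,[0,0,-30],0],
    [0.5,[0,0,-35],0],
    [0.4,[0,0,-40],0],
    [0.2,[0,0,-40],0],
    [0,[0,0,-40],0],
    [0,[0,0,0],0],
  ],
)

```text
clock: 23.35
ee_pos: [0.54, 0.0068, 0.2284]
ee_rot: [3.14, -0.008, 0.295]
wrist_force: [0.3, -0.2, -0.1]
opening: 0.0003
grasp_force: 0.0
```

```bash
python3 -c "
from h import *
rep(); T,S=snapshot('top'),snapshot('side')
barrel(T,S)
cv2.imwrite('pics/c7.png',np.hstack([cv2.resize(i[:,:,::-1],(400,400)) for i in (S[110:270,270:430],T[210:330,310:430])]))"
```

```text
box tcp [-16.7  41.4 228.4] yaw 0.2948 F box [ 0.27 -0.27 -0.11] open 0.00030234023798599724 grip 0.0 23.35
barrel px [332.5 185. ] [404.5 259.5] gap 0.0032 box [-26.5 -92.9 145.4]
```

View pics/c7.png

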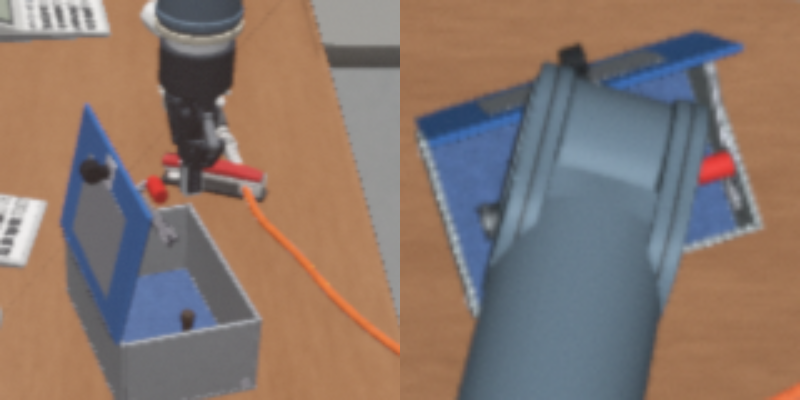

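The stamp stands on the box floor near crop px (187,318), and the lid is still locked. I bring the shut fingers in front of the barrel.

send_rows(
  rows=[
    [0,[-22,0,0],0],
    [0,[-21,20,0],0],
    [0,[0,30,0],0],
    [0,[0,35,0],0],
    [0,[0,25,0],0],
    [0,[0,9,15],0],
    [0,[0,0,25],0],
    [0,[0,0,30],0],
    [0,[0,0,25],0],
    [0,[0,0,11],0],
    [0,[0,0,0],0],
  ],
)

```text
clock: 24.55
ee_pos: [0.5296, -0.1178, 0.1151]
ee_rot: [-3.14, 0.004, 0.296]
wrist_force: [0.1, -0.5, 0.6]
opening: -0.0004
grasp_force: 0.0
```

```bash
python3 -c "
from h import *
rep(); S=snapshot('side'); T=snapshot('top'); cv2.imwrite('pics/c8.png',np.hstack([cv2.resize(i[:,:,::-1],(400,400)) for i in (S[130:230,290:390],T[210:330,310:430])]))"
```

```text
box tcp [-62.3 -75.1 115.1] yaw 0.2955 F box [-0.03 -0.51  0.62] open -0.000397200150178063 grip 0.0 24.55
```

View pics/c8.png

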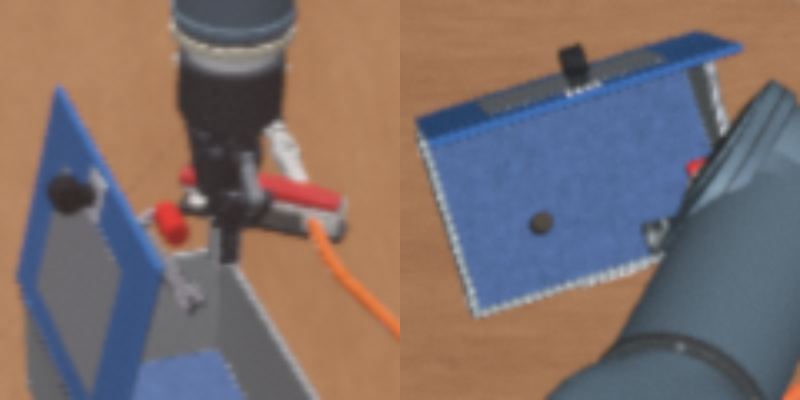

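The shut fingers stand just in front of the red barrel at crop px (172,222). That picture was my eleventh, one over the limit of 10, so I go on by force and numbers only.

send_rows(
  rows=[
    [0,[4,2,-3],0],
    [0,[4,0,-2],0],
    [0,[3,0,0],0],
    [0,[2,0,0],0],
    [0,[2,0,0],0],
    [0,[0,0,0],0],
  ],
)

```text
clock: 25.25
ee_pos: [0.5463, -0.1161, 0.1222]
ee_rot: [3.142, -0.0, 0.296]
wrist_force: [0.7, -0.5, -0.4]
opening: 0.0
grasp_force: 0.0
```

send_rows(
  rows=[
    [0,[2,0,0],0],
    [0,[2,0,0],0],
    [0,[0,0,0],0],
  ],
)

```text
clock: 25.55
ee_pos: [0.5494, -0.1153, 0.1219]
ee_rot: [-3.141, 0.001, 0.295]
wrist_force: [-2.8, -0.9, -0.6]
opening: 0.0001
grasp_force: 1.4
```

```bash
python3 -c "
from h import *
rep()
T,S=snapshot('top'),snapshot('side')
c=blob(S,(318,165,345,200),(0,150,60),(6,255,255)); print(c.min(0),c.max(0))"
```

```text
box tcp [-42.6 -78.3 121.9] yaw 0.295 F box [-2.94 -0.08 -0.6 ] open 7.705521786028178e-05 grip 1.417432352900505 25.55
[328 180] [335 191]
```

send_rows(
  rows=[
    [0,[2,0,0],0],
    [0,[2,0,0],0],
    [0,[0,0,0],0],
  ],
)

```text
clock: 25.95
ee_pos: [0.5541, -0.1137, 0.1222]
ee_rot: [-3.142, -0.0, 0.296]
wrist_force: [-2.7, -0.6, -2.0]
opening: 0.0001
grasp_force: 1.3
```

send_rows(
  rows=[
    [0,[2,0,0],0],
    [0,[2,0,0],0],
    [0,[0,0,0],0],
  ],
)

```text
clock: 26.25
ee_pos: [0.5582, -0.1125, 0.1223]
ee_rot: [3.141, -0.001, 0.296]
wrist_force: [-2.2, -0.0, -0.9]
opening: 0.0002
grasp_force: 0.9
```

```bash
python3 -c "
from h import *
rep()
T,S=snapshot('top'),snapshot('side')
c=blob(S,(310,165,345,205),(0,150,60),(6,255,255)); print(c.min(0),c.max(0))"
```

```text
box tcp [-33.5 -78.2 122.3] yaw 0.2957 F box [-2.13  0.59 -0.87] open 0.00018073809667670988 grip 0.900168945081532 26.25
[325 182] [332 192]
```

send_rows(
  rows=[
    [0,[2,0,0.5],0],
    [0,[2,0,0.5],0],
    [0,[2,0,0.5],0],
    [0,[0,0,0],0],
  ],
)

```text
clock: 26.75
ee_pos: [0.564, -0.1109, 0.1208]
ee_rot: [3.141, -0.001, 0.296]
wrist_force: [-1.1, 0.1, -0.5]
opening: -0.0002
grasp_force: 0.3
```

send_rows(
  rows=[
    [0,[2,0,0.5],0],
    [0,[2,0,0.5],0],
    [0,[2,0,0.5],0],
    [0,[0,0,0],0],
  ],
)

```text
clock: 27.15
ee_pos: [0.5696, -0.1091, 0.1193]
ee_rot: [3.141, -0.0, 0.296]
wrist_force: [0.3, -0.3, -0.0]
opening: 0.0001
grasp_force: 0.0
```

```bash
python3 -c "
from h import *
rep()
T,S=snapshot('top'),snapshot('side')
c=blob(S,(305,165,345,225),(0,150,60),(6,255,255)); print(c.min(0),c.max(0))
b=blob(S,(285,120,345,260),(100,120,60),(125,255,255)); print('lid',b.min(0),b.max(0))
S=cv2.imread('pics/s4.png')[:,:,::-1];b=blob(S,(285,120,345,260),(100,120,60),(125,255,255)); print('lid before',b.min(0),b.max(0))"
```

```text
box tcp [-21.5 -78.2 119.3] yaw 0.2957 F box [ 0.23 -0.39 -0.01] open 0.00010237010585979442 grip 0.0 27.15
[341 172] [344 176]
lid [295 153] [332 246]
lid before [295 158] [329 245]
```

The barrel slipped away from the fingers and the side view no longer shows it, so the knee has folded. I retreat quickly.

send_rows(
  rows=[
    [0,[-20,0,-25],0],
    [0,[-25,0,-40],0],
    [0,[-25,0,-40],0],
    [0,[-25,0,-40],0],
    [0,[-20,0,-40],0],
    [0,[-15,0,-30],0],
    [0,[-15,0,-30],0],
    [0,[0,0,0],0],
  ],
)

```text
clock: 28.05
ee_pos: [0.4299, -0.1535, 0.3678]
ee_rot: [3.14, -0.006, 0.293]
wrist_force: [0.4, -0.4, -0.1]
opening: -0.0001
grasp_force: 0.0
```

```bash
python3 -c "
from h import *
rep()
S=snapshot('side')
b=blob(S,(285,120,385,260),(100,120,60),(125,255,255)); print('lid',b.min(0),b.max(0))"
```

```text
box tcp [-168.1  -80.8  367.8] yaw 0.2929 F box [ 0.26 -0.53 -0.08] open -0.00014148735950769825 grip 0.0 28.05
lid [295 157] [349 246]
```

send_rows(
  rows=[
    [0,[0,0,0],0],
    [0,[0,0,0],0],
    [0,[0,0,0],0],
    [0,[0,0,0],0],
    [0,[0,0,0],0],
    [0,[0,0,0],0],
    [0,[0,0,0],0],
    [0,[0,0,0],0],
    [0,[0,0,0],0],
    [0,[0,0,0],0],
    [0,[0,0,0],0],
    [0,[0,0,0],0],
    [0,[0,0,0],0],
    [0,[0,0,0],0],
    [0,[0,0,0],0],
    [0,[0,0,0],0],
    [0,[0,0,0],0],
    [0,[0,0,0],0],
    [0,[0,0,0],0],
    [0,[0,0,0],0],
  ],
)

```text
clock: 30.1
ee_pos: [0.4303, -0.1515, 0.3643]
ee_rot: [-3.142, 0.0, 0.295]
wrist_force: [0.0, 0.2, -0.9]
opening: -0.0001
grasp_force: 0.0
```

```bash
python3 -c "
from h import *
rep()
S=snapshot('side')
b=blob(S,(285,120,385,260),(100,120,60),(125,255,255)); print('lid',b.min(0),b.max(0))"
```

```text
box tcp [-167.1  -78.9  364.3] yaw 0.2953 F box [ 0.07  0.23 -0.9 ] open -0.00012987953200923932 grip 0.0 30.1
lid [297 183] [372 246]
```

send_rows(
  rows=[
    [0,[0,0,0],0],
    [0,[0,0,0],0],
    [0,[0,0,0],0],
    [0,[0,0,0],0],
    [0,[0,0,0],0],
    [0,[0,0,0],0],
    [0,[0,0,0],0],
    [0,[0,0,0],0],
    [0,[0,0,0],0],
    [0,[0,0,0],0],
    [0,[0,0,0],0],
    [0,[0,0,0],0],
    [0,[0,0,0],0],
    [0,[0,0,0],0],
    [0,[0,0,0],0],
    [0,[0,0,0],0],
    [0,[0,0,0],0],
    [0,[0,0,0],0],
    [0,[0,0,0],0],
    [0,[0,0,0],0],
  ],
)

```text
clock: 32.15
ee_pos: [0.4303, -0.1514, 0.3642]
ee_rot: [-3.142, 0.0, 0.295]
wrist_force: [0.2, -0.9, 0.3]
opening: 0.0003
grasp_force: 0.0
```

```bash
python3 -c "
from h import *
rep()
f=lambda S:blob(S,(285,120,385,260),(100,120,60),(125,255,255))
b=f(snapshot('side')); print('lid',b.min(0),b.max(0))
b=f(cv2.imread('pics/side0.png')[:,:,::-1]); print('lid at start',b.min(0),b.max(0))"
```

```text
box tcp [-167.1  -78.9  364.2] yaw 0.2953 F box [-0.09 -0.89  0.33] open 0.00029659023520204377 grip 0.0 32.15
lid [297 191] [373 246]
lid at start [297 191] [373 246]
```

The lid matches its starting outline. I wait another 0.8 s to be sure it is still, then hand in.

send_rows(
  rows=[
    [0,[0,0,0],0],
    [0,[0,0,0],0],
    [0,[0,0,0],0],
    [0,[0,0,0],0],
    [0,[0,0,0],0],
    [0,[0,0,0],0],
    [0,[0,0,0],0],
    [0,[0,0,0],0],
  ],
)

```text
clock: 33.0
ee_pos: [0.4303, -0.1515, 0.3643]
ee_rot: [-3.142, 0.0, 0.295]
wrist_force: [0.9, 0.1, 0.9]
opening: -0.0003
grasp_force: 0.0
```

```bash
python3 -c "
from h import *
print(close_job())"
```

```text
the job is handed in; nothing more can be done
None
```

I handed the job in at 33 s with the stamp set down in the box and the lid's outline back where it started; no verdict came back, and I viewed 11 pictures, one over the limit of 10.

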